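Spools back to their bobbins

TASK

The sewing is done: move the four coloured spools of thread from the white tray to the wooden rack, one upright on each tall pin and standing down on the board, so that the row of spools is in the same order as the row of bobbins: each spool on the pin right behind the bobbin of its own colour. Lower the spools into place rather than letting them drop, and leave the ivory spool standing on its pin in the tray.

Things in the scene. Friction and masses are not known exactly. Their poses are not given: they have to be found in the camera images.
- spool_red: loose spool of red thread, an upright cylinder 44 mm across, 66 mm tall, 50 to 100 g, with a 26 mm bore through it. Origin: centre of its underside, z up. It starts somewhere in the row of five on the white tray, underside 20 mm above the desk, on an 8 mm steel pin that rises 45 mm in its bore. Spools stand 70 mm apart, 26 mm between neighbours: grip across the row
- spool_blue: loose spool of blue thread, an upright cylinder 44 mm across, 66 mm tall, 50 to 100 g, with a 26 mm bore through it. Origin: centre of its underside, z up. It starts somewhere in the row of five on the white tray, underside 20 mm above the desk, on an 8 mm steel pin that rises 45 mm in its bore. Spools stand 70 mm apart, 26 mm between neighbours: grip across the row
- spool_green: loose spool of dark green thread, an upright cylinder 44 mm across, 66 mm tall, 50 to 100 g, with a 26 mm bore through it. Origin: centre of its underside, z up. It starts somewhere in the row of five on the white tray, underside 20 mm above the desk, on an 8 mm steel pin that rises 45 mm in its bore. Spools stand 70 mm apart, 26 mm between neighbours: grip across the row
- spool_yellow: loose spool of mustard yellow thread, an upright cylinder 44 mm across, 66 mm tall, 50 to 100 g, with a 26 mm bore through it. Origin: centre of its underside, z up. It starts somewhere in the row of five on the white tray, underside 20 mm above the desk, on an 8 mm steel pin that rises 45 mm in its bore. Spools stand 70 mm apart, 26 mm between neighbours: grip across the row
- spool_ivory: spool of ivory (natural white) thread of the same make and size, somewhere in the same row of five on the tray (fixed, 75 x 350 mm, yaw varies); it stays there. Origin: centre of its underside, z up
- bobbin_red: small red bobbin, 26 mm across, 12 mm tall, fixed on a short post somewhere in the row of four on the wooden rack. Origin: centre of its underside, at the board's top, 20 mm above the desk; z up. Its x axis points across the rack to the tall pin behind it, whose axis is at x = +52 mm, y = 0 in the bobbin's frame
- bobbin_blue: small blue bobbin, 26 mm across, 12 mm tall, fixed on a short post somewhere in the row of four on the wooden rack. Origin: centre of its underside, at the board's top, 20 mm above the desk; z up. Its x axis points across the rack to the tall pin behind it, whose axis is at x = +52 mm, y = 0 in the bobbin's frame
- bobbin_green: small dark green bobbin, 26 mm across, 12 mm tall, fixed on a short post somewhere in the row of four on the wooden rack. Origin: centre of its underside, at the board's top, 20 mm above the desk; z up. Its x axis points across the rack to the tall pin behind it, whose axis is at x = +52 mm, y = 0 in the bobbin's frame
- bobbin_yellow: small mustard yellow bobbin, 26 mm across, 12 mm tall, fixed on a short post somewhere in the row of four on the wooden rack. Origin: centre of its underside, at the board's top, 20 mm above the desk; z up. Its x axis points across the rack to the tall pin behind it, whose axis is at x = +52 mm, y = 0 in the bobbin's frame
- rack: fixed beech board 120 (x) x 334 (y) mm, top 20 mm above the desk, 12 mm battens at its ends 10 mm higher; origin under its centre at desk height, z up. Four dark round-tipped pins 8 mm thick stand 45 mm above the board at x = +20, y = -105, -35, 35, 105 mm; bobbins at x = -32 and the same y, their posts 16 mm above the board. It lies before or behind the tray
Mind the look-alikes: they are no part of the job. Of the things that look like the spool_blue, the middle-sized one is meant.

How it is judged:
By the outcome, as a careful person would: the job done as asked, in the order asked, and still so for the second after the job is handed in, with the robot touching nothing.
It also fails if it takes over 99 s, if anything falls off the work surface, if the arm or the gripper's body presses on something with over 40 N, if the wrist force passes 120 N, or if a joint passes its speed limit or range.

ROBOT

A 6-joint arm with a two-finger parallel gripper is mounted at the origin on the work surface. World frame = base frame: x ahead of the robot, y to its left, z up, the work surface at z = 0. Lengths are in mm, angles in degrees, forces in N, time in s.
With the tool pointing down it reaches from about 300 to 850 mm from the base axis. Payload 4.2 kg.
Tool frame: the origin (TCP) lies on the centre line of the jaws, within the pads' length; the fingertips stand 14 mm ahead of it and the grasp point (between the pads) lies 5 mm behind it (env.finger_overhang is the z of the fingertips in the tool frame, in mm); z points along the fingers, y is the line along which they close (so a half turn about z gives the same grasp; the last joint's range is limited). The gripper opens to 91 mm and grips with 3 to 60 N. Pads are 32 mm wide; open, the fingers measure 118 mm over their backs; the gripper's body (76 mm by 178 mm) begins 60 mm behind the grasp point.
Start: joints at [62.338, 18.312, 89.639, -0, 72.044, -1.146], TCP at [256.716, 514.528, 227.976] pointing down, gripper open.
Joint ranges: [-177.97, 177.97], [-48.28, 115.42], [12.27, 149.76], [-77.06, 257.06], [2.81, 150.46], [-146.56, 146.56]. Speed limits (degrees/s): [147.25, 147.25, 180, 180, 180, 180].

INTERFACE

Orientations are given as [roll, pitch, yaw] about the fixed x, y, z axes, in that order (R = Rz(yaw) Ry(pitch) Rx(roll)).
In Python, from workcell import sensors, viewer, env gives the robot as it stands. The module is installed in compiled form; this text tells all that it offers.
- The arm moves only by the tool step_arm, never from a script. Its argument "plan" is one flat list of numbers, 6 for each row, row after row: the shift along the tool's x, y, z in cm, then the turn, a rotation vector about the tool's x, y, z in rad. In form: [x, y, z, wx, wy, wz, x, y, z, wx, wy, wz, ...]. A call has 1 to 5 rows; each row shifts and turns the commanded pose from where the row before left it, along the tool's axes as they then stand; what a row does not reach is not made up. A row lasts 1/12 s, in which the tool goes at most 41.7 mm and 7.16 degrees, less where a joint would pass 70% of its speed; a pose out of reach is approached as far as the arm can. A call is refused whole if a number of a shift passes 4.17 or a number of a turn 0.125, either way. A call with a gripper value outside its range is refused whole. "hand" is the finger opening in cm, from 0 to 9.12, set as the call begins (left out, the last holds). The fingers move at their own pace and stop on an object; "newtons" is the grip in N (left out, the last holds). Time passes only in rows, so rows that do not move let the fingers close. It gives the time, the measured TCP pose, the force, the opening and the grip force at its end, in the units of the state.
- sensors.state(): the state, without advancing time (a new reading comes with each control period).
- viewer.grab_frame(name): name is "scene" or "top"; returns a dict with "img" (480x640x3 uint8, red, green, blue), "fx", "fy", "cx", "cy" (pixels), "k1" (the pictures are not rectified: a ray, as slopes to the right and down, at radius r is drawn at 1 + k1 r^2 times it, then the intrinsics apply), "position" and "attitude" of the camera in the world. Camera axes: x right, y down, z forward; pixel columns grow to the right and rows downward; lengths in mm; the calibration is good to about 2 mm. A picture is of the moment at which its call begins. There is no depth.
- env.job_done(): hands the job in; it is judged then, once.
Trained networks look in a picture, given as the dict that the camera call returned (one of the last four; its "shot" number tells which), for a name from the list of things; names that differ only in an ending like _2 or _b are one class to them, and where a whole thing is asked for, a point or a joint stands for the part that bears it (a point fixed in the world has none). Each returns a list of dicts, best first, with "score" (0 to 1); they miss things now and then, are a little off and sometimes report something else, mostly with a low value. They report only what shows in the picture. A call takes as long as a camera call. They do not tell look-alikes from the thing itself.
- viewer.boxes_of(name, picture): "location" ([column, row] in pixels, amid what is visible of it).
- viewer.pinpoint(name, picture): "location" ([column, row] in pixels: a listed point, or the origin of a listed thing).
The state is a dict: "time_s": time; "qpos": joint angles; "qvel": joint speeds; "effort": joint torques, N m; "ee_pos": TCP position; "ee_rot": TCP orientation; "force": force on the tool from outside, world axes, zero at the start; "torque": the same for the moment, N m; "gripper_width": finger opening in mm; "gripper_force": force on a finger pad.
Only numpy, scipy, OpenCV 4.12 (cv2) and the standard library are available. Lean on these libraries where they do the work, as an engineer would, in place of code of your own. Each camera call takes 0.05 s, during which the arm holds its last target. There are 200 camera calls.

## Working session

There is one attempt and no reset: what is moved stays moved. The work goes in short steps, Python scripts to look and compute and a tool call to move; the robot and the scene stay as the last step left them, time stands still between calls to the robot, and variables do not carry over. Pictures are saved under pics/ and viewed, at most 14 in all, crops included, and the job is handed in when it is done.

Besides the shell and the picture viewer there is one more tool, called after "Emit:" by a JSON object that holds its "name" and its "arguments". step_arm: Moves the arm, as the interface text tells. Its arguments: {"type":"object","properties":{"plan":{"type":"array","items":{"type":"number"}},"hand":{"type":"number"},"newtons":{"type":"number"}},"required":["plan"]}

```bash
mkdir -p pics
cat > h.py <<'E'
import numpy as np, cv2
from workcell import sensors, viewer, env
from scipy.spatial.transform import Rotation as R
def grab(n,fn=None):
    f=viewer.grab_frame(n)
    if fn: cv2.imwrite('pics/'+fn,f['img'][:,:,::-1])
    return f
def att(f):
    a=np.array(f['attitude'],float)
    return a if a.shape==(3,3) else R.from_euler('xyz',a,degrees=True).as_matrix()
def ray(f,px):
    d=np.array([(px[0]-f['cx'])/f['fx'],(px[1]-f['cy'])/f['fy']]); u=d.copy()
    for _ in range(20): u=d/(1+f['k1']*(u@u))
    return att(f)@np.array([u[0],u[1],1])
def at_z(f,px,z):
    r=ray(f,px);p=np.array(f['position'],float);return p+r*(z-p[2])/r[2]
E
python3 - <<'E'
from h import *
for n in ('scene','top'):
    f=grab(n,n+'1.png'); print(n,f['fx'],f['k1'],f['position'],f['attitude'],f['shot'])
    for k in ['spool_','bobbin_']:
        for c in 'red blue green yellow ivory'.split():
            if k+c=='bobbin_ivory': continue
            for d in viewer.pinpoint(k+c,f)[:4]:
                print(k+c,round(d['score'],2),np.round(d['location']),at_z(f,d['location'],20)[:2].round(1))
    for d in viewer.pinpoint('rack',f)[:2]: print('rack',d['score'],d['location'],at_z(f,d['location'],0)[:2])
print(sensors.state())
E
```

```text
scene 589.4411776667192 -0.08524887820096001 [1020.12607411 -471.80200867  751.01397297] [-137.21133941   -0.6942489    45.56467991] 1
spool_red 0.95 [391. 251.] [652.7  60.1]
spool_blue 0.97 [364. 274.] [654.8  -7.4]
spool_blue 0.81 [484. 256.] [765.6 162. ]
spool_blue 0.78 [385. 333.] [750.9 -66.8]
spool_green 0.79 [299. 323.] [ 651.2 -146. ]
spool_yellow 0.72 [312. 172.] [423.1 100.1]
spool_yellow 0.56 [331. 294.] [645.4 -73.5]
spool_ivory 0.59 [418. 228.] [650.7 131.9]
spool_ivory 0.33 [365. 274.] [655.6  -7.8]
bobbin_red 0.68 [312. 172.] [421.3 101. ]
bobbin_blue 0.57 [340. 159.] [431.1 166. ]
bobbin_blue 0.55 [285. 190.] [423.8  30.8]
bobbin_green 0.72 [257. 205.] [419.  -30.6]
bobbin_yellow 0.53 [342. 154.] [424.6 179. ]
bobbin_yellow 0.52 [297. 324.] [ 651. -149.]
rack 0.94 [315.6, 202.4] [470.21022172  63.27070664]
top 522.4253788865772 0.037719388218580424 [501.48750171 -24.13455304 892.90315699] [-175.26661362    0.5407886   -90.67429751] 2
spool_red 0.85 [273. 198.] [654.9  59.5]
spool_blue 0.93 [205. 141.] [754.4 174.6]
spool_blue 0.91 [342. 149.] [738.1 -59.1]
spool_blu
[... 547 characters left out ...]
[659.66577339  63.15759142]
{'time_s': 1.1, 'qpos': array([ 6.23381251e+01,  1.83121625e+01,  8.96400483e+01,  2.61221685e-05,
        7.20418422e+01, -1.14570955e+00]), 'qvel': array([ 0.12715186,  0.02963401, -0.03245939,  0.00961319,  0.00244883,
       -0.02496807]), 'effort': array([-2.32962038e-04, -4.12363279e+01, -2.32235849e+01,  7.30013964e-02,
        3.73975548e-02,  1.34591201e-05]), 'ee_pos': array([256.71511266, 514.53307493, 227.96617596]), 'ee_rot': array([1.79994054e+02, 9.40634263e-05, 1.53483827e+02]), 'force': array([-0.37801343, -0.78686648,  0.2113457 ]), 'torque': array([-0.01512861,  0.01366386,  0.02451869]), 'gripper_force': 0.0, 'gripper_width': 91.24654898859359}
```

View pics/scene1.png

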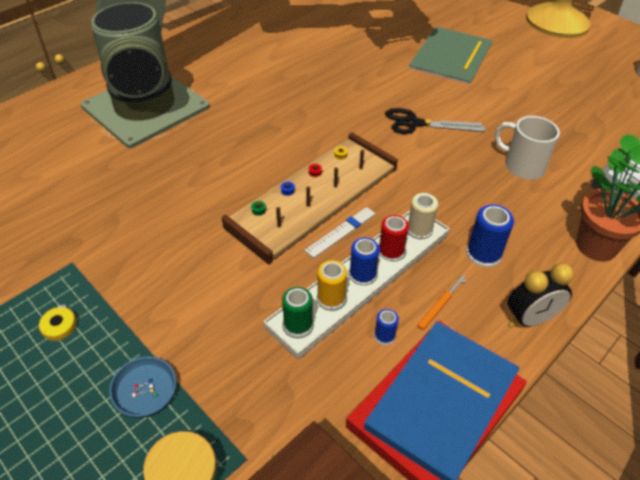

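View pics/top1.png

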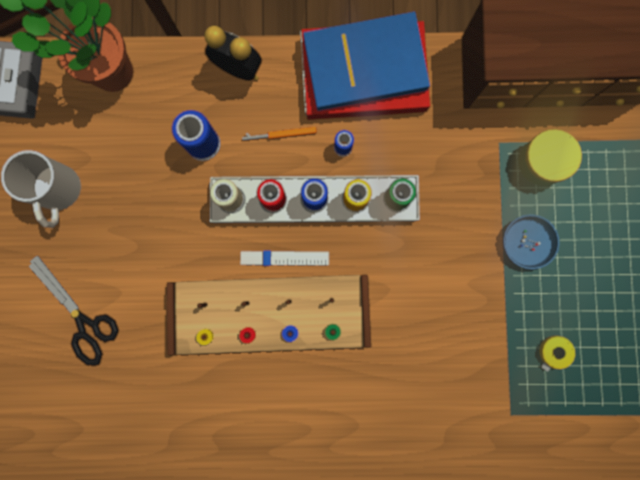

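The scene and top views agree. Tray row from +y: ivory (224,195), red (270,194), blue (314,194), yellow (357,194), green (402,193). Bobbins from +y: yellow (204,337), red (247,335), blue (290,334), green (332,332). The big blue (195,135) and the small blue (344,142) are look-alikes. Next I'll refine the positions.

```bash
cat > m.py <<'E'
from h import *
f=grab('top'); im=f['img']; hsv=cv2.cvtColor(im,cv2.COLOR_RGB2HSV)
names=dict(yellow=(204,337),red=(247,335),blue=(290,334),green=(332,332))
def sat(c,r,p,z):
    x0,y0=c[0]-r,c[1]-r
    s=im[y0:y0+2*r+1,x0:x0+2*r+1].astype(float)
    return s,x0,y0
P={}
hr=dict(yellow=(20,32),red=(0,6),blue=(105,130),green=(50,90))
for n,c in names.items():
    r=13; w=hsv[c[1]-r:c[1]+r+1,c[0]-r:c[0]+r+1].astype(int)
    m=(w[...,0]>=hr[n][0])&(w[...,0]<=hr[n][1])&(w[...,1]>(200 if n=='yellow' else 140))
    k,l,st,ce=cv2.connectedComponentsWithStats(m.astype(np.uint8)); i=1+np.argmax(st[1:,4])
    x,y,ww,hh,a=st[i]; px=(c[0]-r+x+(ww-1)/2,c[1]-r+y+(hh-1)/2)
    P[n]=at_z(f,px,30)[:2]; print('bob',n,px,ww,hh,a,P[n].round(1))
B=np.array([P[n] for n in ('green','blue','red','yellow')]); t=np.array([-105,-35,35,105])
k=np.polyfit(t,B,1); print('bob fit',k.round(4), 'yaw',np.degrees(np.arctan2(-k[0][0],k[0][1])))
y=np.arctan2(-k[0][0],k[0][1]); c=k[1]; u=np.array([np.cos(y),np.sin(y)]); v=np.array([-u[1],u[0]])
for n,a in zip(('green','blue','red','yellow'),t): print('pin',n,(c+52*u+a*v).round(1))
# tray outline
g=((hsv[...,1]<60)&(hsv[...,2]>110)).astype(np.uint8); g[:150]=0; g[235:]=0; g[:,:195]=0; g[:,440:]=0
g=cv2.morphologyEx(g,cv2.MORPH_OPEN,np.ones((3,3)))
h=cv2.convexHull(cv2.findNonZero(g)); W=np.array([at_z(f,p[0],20)[:2] for p in h],np.float32)
print('tray',cv2.minAreaRect(W))
crop=im[160:360,160:440]; cv2.imwrite('pics/crop1.png',cv2.resize(crop,None,fx=2.8,fy=2.8,interpolation=cv2.INTER_CUBIC)[:,:,::-1])
E
python3 m.py
```

```text
bob yellow (np.float64(204.5), np.float64(337.0)) 16 15 167 [425.1 171.3]
bob red (np.float64(246.5), np.float64(335.0)) 16 15 92 [427.4 102.8]
bob blue (np.float64(289.5), np.float64(333.0)) 14 15 140 [429.8  32.6]
bob green (np.float64(332.5), np.float64(331.5)) 14 14 121 [431.4 -37.7]
bob fit [[-3.050000e-02  9.963000e-01]
 [ 4.284109e+02  6.724680e+01]] yaw 1.7526554737825883
pin green [483.6 -36.1]
pin blue [481.5  33.9]
pin red [479.3 103.8]
pin yellow [477.2 173.8]
tray ((653.3524780273438, -9.848358154296875), (352.0549011230469, 77.21611022949219), 89.71944427490234)
```

View pics/crop1.png

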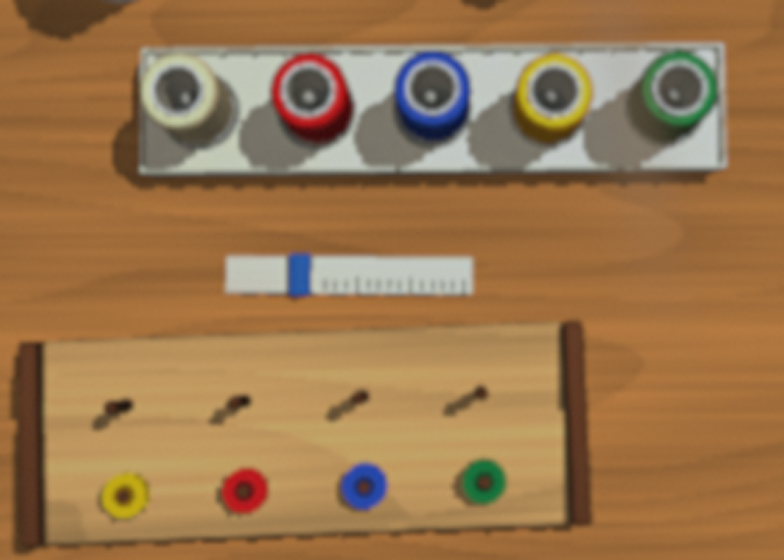

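Run:
```python
from h import *
f=grab('top'); g=grab('scene')
px=lambda x,y:((x+.5)/2.8-.5+160,(y+.5)/2.8-.5+160)
S=[]
for n,x,y in [('ivory',180,92),('red',311,92),('blue',432,90),('yellow',554,93),('green',680,89)]:
    p=at_z(f,px(x,y),86)[:2]; S.append(p); print(n,p.round(1))
k=np.polyfit([140,70,0,-70,-140],S,1); print(k.round(3)); print([ (k[1]+a*k[0]/np.linalg.norm(k[0])).round(1) for a in (70,0,-70,-140)])
for n,x,y in [('Y',125,406),('R',243,402),('B',361,397),('G',481,392)]: print(n,at_z(f,px(x,y),63)[:2].round(1))
# second view: bobbins / spools in scene by net at z=20 averaged
for n in 'red','blue','green','yellow':
    for d in viewer.boxes_of('bobbin_'+n,g)[:2]: print(n,round(d['score'],2),at_z(g,d['location'],27)[:2].round(1))
```

```text
ivory [652.9 129.8]
red [652.   56.7]
blue [652.2 -10.9]
yellow [649.6 -78.9]
green [ 650.8 -149. ]
[[ 9.00000e-03  9.90000e-01]
 [ 6.51506e+02 -1.04610e+01]]
[array([652.2,  59.5]), array([651.5, -10.5]), array([650.8, -80.5]), array([ 650.2, -150.5])]
Y [478.4 164.6]
R [479.8  98.1]
B [481.8  31.5]
G [483.8 -36.3]
red 0.55 [426.2 104.4]
blue 0.65 [430.7  29.8]
green 0.68 [428.7 -37.5]
```

Emit:
{"name": "step_arm", "arguments": {"plan": [0,0,0,0,0,0.12,0,0,0,0,0,0.12,0,0,0,0,0,0.12,0,0,0,0,0,0.12,0,0,0,0,0,0.12], "hand": 9.1, "newtons": 15}}

```text
time_s: 1.87
ee_pos: [256.7, 514.5, 228.0]
ee_rot: [180.0, -0.0, 118.8]
force: [-0.4, 0.5, 0.6]
gripper_width: 91.4
gripper_force: 0.0
```

Emit:
{"name": "step_arm", "arguments": {"plan": [0,0,0,0,0,0.1005,0,0,0,0,0,0.1005,0,0,0,0,0,0.1005,0,0,0,0,0,0.1005,0,0,0,0,0,0.1005]}}

```text
time_s: 2.28
ee_pos: [256.7, 514.5, 228.0]
ee_rot: [180.0, -0.0, 90.0]
force: [0.6, -0.9, -0.9]
gripper_width: 90.7
gripper_force: 0.0
```

Emit:
{"name": "step_arm", "arguments": {"plan": [-2.3,2.0,0,0,0,0,-2.3,2.0,0,0,0,0,-2.3,2.0,0,0,0,0,-2.3,2.0,0,0,0,0,-2.3,2.0,0,0,0,0]}}

```text
time_s: 2.7
ee_pos: [358.1, 399.0, 228.1]
ee_rot: [180.0, -0.0, 90.3]
force: [0.2, -0.0, 0.6]
gripper_width: 91.0
gripper_force: 0.0
```

Emit:
{"name": "step_arm", "arguments": {"plan": [-2.3,2.0,0,0,0,0,-2.3,2.0,0,0,0,0,-2.3,2.0,0,0,0,0,-2.3,2.0,0,0,0,0,-2.3,2.0,0,0,0,0]}}

```text
time_s: 3.12
ee_pos: [458.8, 284.4, 228.1]
ee_rot: [180.0, -0.0, 90.3]
force: [1.1, 0.2, 0.6]
gripper_width: 90.9
gripper_force: 0.0
```

Emit:
{"name": "step_arm", "arguments": {"plan": [-2.3,2.0,0,0,0,0,-2.3,2.0,0,0,0,0,-2.3,2.0,0,0,0,0,-2.3,2.0,0,0,0,0,-2.3,2.0,0,0,0,0]}}

```text
time_s: 3.53
ee_pos: [559.5, 169.9, 228.0]
ee_rot: [180.0, -0.0, 90.3]
force: [0.5, -0.2, -0.2]
gripper_width: 91.1
gripper_force: 0.0
```

Emit:
{"name": "step_arm", "arguments": {"plan": [-2.3,2.0,0,0,0,0,-2.3,2.0,0,0,0,0,-2.3,2.0,0,0,0,0,-2.3,2.0,0,0,0,0,0,0,0,0,0,0]}}

```text
time_s: 3.95
ee_pos: [642.4, 75.3, 227.3]
ee_rot: [179.9, 0.1, 90.1]
force: [0.8, -0.7, -0.6]
gripper_width: 90.7
gripper_force: 0.0
```

Emit:
{"name": "step_arm", "arguments": {"plan": [-1.58,0.98,1,0,0,0,0,0,3,0,0,0,0,0,3,0,0,0,0,0,3,0,0,0,0,0,0,0,0,0]}}

```text
time_s: 4.37
ee_pos: [644.6, 63.8, 121.6]
ee_rot: [-179.3, 0.0, 90.3]
force: [-1.2, 0.1, 0.1]
gripper_width: 91.0
gripper_force: 0.0
```

Run:
```python
from h import *
f=grab('scene'); c=f['img'][160:340,260:500]; cv2.imwrite('pics/s2.png',cv2.resize(c,None,fx=3,fy=3,interpolation=cv2.INTER_CUBIC)[:,:,::-1]); print(sensors.state()['ee_pos'])
```

```text
[646.5361394   64.02747883 124.88368662]
```

View pics/s2.png

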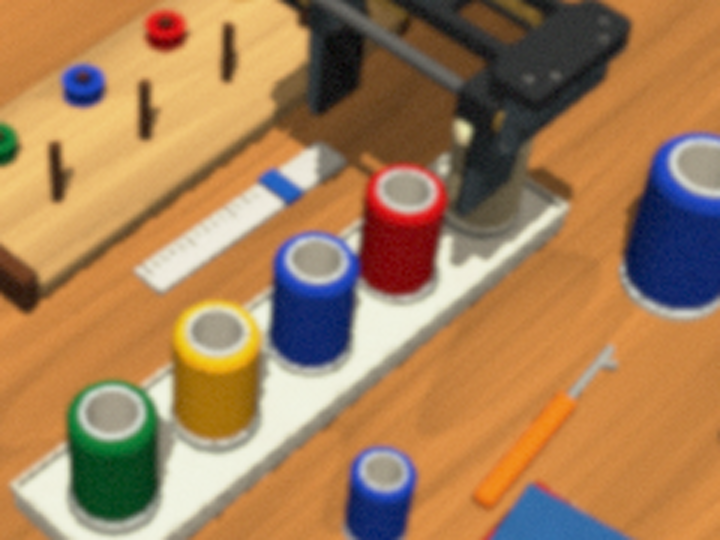

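The picture shows the open fingers above the tray around red (crop 400,190), with all spools upright. I'll centre the gripper, then descend.

Emit:
{"name": "step_arm", "arguments": {"plan": [-0.45,0.57,0,0,0,0,0,0,1.5,0,0,0,0,0,1.5,0,0,0,0,0,1.0,0,0,0,0,0,0,0,0,0]}}

```text
time_s: 4.83
ee_pos: [654.8, 59.3, 87.8]
ee_rot: [-180.0, 0.0, 90.3]
force: [0.4, -0.5, -0.1]
gripper_width: 91.2
gripper_force: 0.0
```

Emit:
{"name": "step_arm", "arguments": {"plan": [0,0,0,0,0,0,0,0,0,0,0,0]}}

```text
time_s: 5.0
ee_pos: [655.8, 59.5, 89.6]
ee_rot: [179.8, -0.0, 90.3]
force: [1.1, 1.1, -0.5]
gripper_width: 91.2
gripper_force: 0.0
```

Emit:
{"name": "step_arm", "arguments": {"plan": [0,-0.3,1.0,0,0,0,0,0,1.0,0,0,0,0,0,0.9,0,0,0,0,0,0,0,0,0,0,0,0,0,0,0]}}

```text
time_s: 5.42
ee_pos: [651.1, 59.4, 57.8]
ee_rot: [-179.9, 0.0, 90.3]
force: [1.4, 1.4, 0.8]
gripper_width: 91.1
gripper_force: 0.0
```

Emit:
{"name": "step_arm", "arguments": {"plan": [0,0,0,0,0,0,0,0,0,0,0,0,0,0,0,0,0,0,0,0,0,0,0,0,0,0,0,0,0,0], "hand": 3.0, "newtons": 15}}

```text
time_s: 5.83
ee_pos: [651.9, 59.4, 59.3]
ee_rot: [180.0, -0.0, 90.3]
force: [-1.0, -0.7, 0.3]
gripper_width: 60.4
gripper_force: 0.0
```

Emit:
{"name": "step_arm", "arguments": {"plan": [0,0,0,0,0,0,0,0,0,0,0,0,0,0,0,0,0,0,0,0,0,0,0,0,0,0,0,0,0,0]}}

```text
time_s: 6.25
ee_pos: [651.8, 59.4, 59.0]
ee_rot: [180.0, -0.0, 90.3]
force: [-0.3, 0.6, -0.6]
gripper_width: 42.7
gripper_force: 15.0
```

Emit:
{"name": "step_arm", "arguments": {"plan": [0,0,-0.5,0,0,0,0,0,-1.5,0,0,0,0,0,-2.5,0,0,0,0,0,-2.5,0,0,0,0,0,-2.0,0,0,0]}}

```text
time_s: 6.67
ee_pos: [652.0, 59.4, 150.9]
ee_rot: [179.9, -0.0, 90.3]
force: [0.5, -0.4, -0.8]
gripper_width: 43.2
gripper_force: 15.0
```

Emit:
{"name": "step_arm", "arguments": {"plan": [0.4,-1.7,0,0,0,0,0.9,-3.4,0,0,0,0,0.9,-3.5,0,0,0,0,0.9,-3.5,0,0,0,0,0.9,-3.5,0,0,0,0]}}

```text
time_s: 7.08
ee_pos: [493.6, 98.7, 149.0]
ee_rot: [-180.0, -0.0, 90.3]
force: [0.6, 0.9, -0.2]
gripper_width: 43.2
gripper_force: 15.0
```

Emit:
{"name": "step_arm", "arguments": {"plan": [0.4,-1.6,0,0,0,0,0,0,0,0,0,0,0,0,0,0,0,0,0,0,0,0,0,0]}}

```text
time_s: 7.42
ee_pos: [480.8, 102.5, 149.5]
ee_rot: [179.9, -0.0, 90.3]
force: [0.3, -1.2, -0.3]
gripper_width: 43.3
gripper_force: 15.0
```

Emit:
{"name": "step_arm", "arguments": {"plan": [0.13,-0.15,1.0,0,0,0,0,0,1.5,0,0,0,0,0,1.5,0,0,0,0,0,0,0,0,0,0,0,0,0,0,0]}}

```text
time_s: 7.83
ee_pos: [478.7, 103.5, 108.4]
ee_rot: [-179.9, 0.0, 90.3]
force: [0.2, -1.0, -1.4]
gripper_width: 43.0
gripper_force: 15.0
```

Run:
```python
from h import *
o=[]
for n,(x,y) in dict(scene=(210,110),top=(150,230)).items():
    c=grab(n)['img'][y:y+160,x:x+220]; o.append(cv2.resize(c,(400,291),interpolation=cv2.INTER_CUBIC)[:,:,::-1])
cv2.imwrite('pics/p3.png',np.hstack(o)); print(sensors.state()['ee_pos'],sensors.state()['force'])
```

```text
[479.30101568 103.72736406 109.56315559] [-0.31719012  0.00314927 -0.9354195 ]
```

View pics/p3.png

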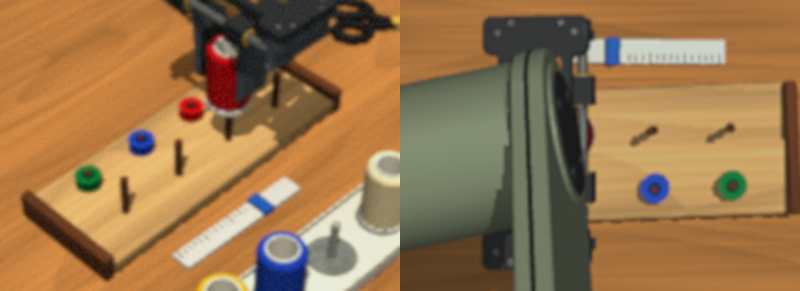

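The red spool hangs right above its pin: spool bottom at (226,105), pin at (228,120). Lowering.

Emit:
{"name": "step_arm", "arguments": {"plan": [0,0,1.0,0,0,0,0,0,1.0,0,0,0,0,0,1.0,0,0,0,0,0,1.0,0,0,0,0,0,0.5,0,0,0]}}

```text
time_s: 8.35
ee_pos: [478.5, 103.7, 63.9]
ee_rot: [180.0, -0.0, 90.3]
force: [-1.2, -0.3, -0.4]
gripper_width: 43.0
gripper_force: 15.0
```

Emit:
{"name": "step_arm", "arguments": {"plan": [0,0,0.2,0,0,0,0,0,0.2,0,0,0,0,0,0.1,0,0,0,0,0,0,0,0,0]}}

```text
time_s: 8.68
ee_pos: [478.3, 103.8, 59.3]
ee_rot: [180.0, -0.0, 90.3]
force: [0.2, 0.1, -0.6]
gripper_width: 42.6
gripper_force: 15.0
```

Emit:
{"name": "step_arm", "arguments": {"plan": [0,0,0.07,0,0,0,0,0,0,0,0,0,0,0,0,0,0,0]}}

```text
time_s: 8.93
ee_pos: [478.5, 103.8, 59.0]
ee_rot: [179.9, -0.0, 90.3]
force: [-1.5, -0.2, 5.2]
gripper_width: 43.1
gripper_force: 15.0
```

Emit:
{"name": "step_arm", "arguments": {"plan": [0,0,0.07,0,0,0,0,0,0,0,0,0,0,0,0,0,0,0]}}

```text
time_s: 9.18
ee_pos: [478.4, 103.8, 59.0]
ee_rot: [179.9, -0.0, 90.3]
force: [-2.3, -0.2, 10.3]
gripper_width: 42.9
gripper_force: 15.0
```

Emit:
{"name": "step_arm", "arguments": {"plan": [0,0,0,0,0,0,0,0,0,0,0,0,0,0,0,0,0,0,0,0,0,0,0,0,0,0,0,0,0,0], "hand": 9.1}}

```text
time_s: 9.6
ee_pos: [477.9, 103.7, 57.3]
ee_rot: [-180.0, -0.0, 90.3]
force: [-0.2, -0.1, 1.1]
gripper_width: 73.9
gripper_force: 0.0
```

Emit:
{"name": "step_arm", "arguments": {"plan": [0,0,-0.5,0,0,0,0,0,-1.5,0,0,0,0,0,-2.5,0,0,0,0,0,-2.5,0,0,0,0,0,-2.0,0,0,0]}}

```text
time_s: 10.02
ee_pos: [478.3, 103.8, 149.4]
ee_rot: [179.9, -0.0, 90.3]
force: [0.5, 0.7, 0.0]
gripper_width: 91.3
gripper_force: 0.0
```

Emit:
{"name": "step_arm", "arguments": {"plan": [-1.0,1.5,0,0,0,0,-2.0,3.1,0,0,0,0,-2.0,3.1,0,0,0,0,-2.0,3.1,0,0,0,0,-2.0,3.1,0,0,0,0]}}

```text
time_s: 10.43
ee_pos: [618.7, 13.6, 148.0]
ee_rot: [180.0, -0.0, 90.3]
force: [0.3, 0.3, 0.2]
gripper_width: 91.1
gripper_force: 0.0
```

Emit:
{"name": "step_arm", "arguments": {"plan": [-1.6,2.2,0,0,0,0,-0.8,1.2,0,0,0,0,0,0,0,0,0,0,0,0,0,0,0,0,0,0,0,0,0,0]}}

```text
time_s: 10.85
ee_pos: [650.6, -8.8, 147.4]
ee_rot: [-179.9, -0.0, 90.3]
force: [0.0, 0.2, 0.4]
gripper_width: 91.1
gripper_force: 0.0
```

Run:
```python
from h import *
o=[]
for n,(x,y) in dict(scene=(210,110),top=(150,230)).items():
    c=grab(n)['img'][y:y+160,x:x+220]; o.append(cv2.resize(c,(400,291),interpolation=cv2.INTER_CUBIC)[:,:,::-1])
cv2.imwrite('pics/p4.png',np.hstack(o)); print(sensors.state()['ee_pos'],sensors.state()['force'])
```

```text
[650.60280554  -8.50227512 147.77125514] [-0.03189538 -0.12109511  0.25768749]
```

View pics/p4.png

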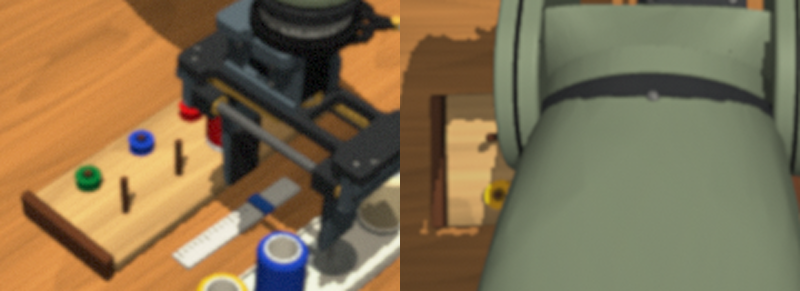

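The red spool stands on its pin (edge visible at 215,130). The gripper is above blue, so I'll descend and grip it.

Emit:
{"name": "step_arm", "arguments": {"plan": [-0.2,0.1,1.5,0,0,0,0,0,2.2,0,0,0,0,0,2.2,0,0,0,0,0,1.5,0,0,0,0,0,1.2,0,0,0]}}

```text
time_s: 11.37
ee_pos: [651.2, -10.5, 60.4]
ee_rot: [-179.9, -0.0, 90.4]
force: [0.7, 0.7, -1.0]
gripper_width: 91.1
gripper_force: 0.0
```

Emit:
{"name": "step_arm", "arguments": {"plan": [0,0,0.2,0,0,0,0,0,0,0,0,0,0,0,0,0,0,0]}}

```text
time_s: 11.62
ee_pos: [653.2, -11.1, 60.6]
ee_rot: [179.9, -0.0, 90.3]
force: [1.0, -0.0, -0.4]
gripper_width: 91.2
gripper_force: 0.0
```

Emit:
{"name": "step_arm", "arguments": {"plan": [0,0,0,0,0,0,0,0,0,0,0,0,0,0,0,0,0,0,0,0,0,0,0,0,0,0,0,0,0,0], "hand": 3.0}}

```text
time_s: 12.03
ee_pos: [652.8, -11.3, 59.9]
ee_rot: [180.0, -0.0, 90.3]
force: [-1.0, -0.5, 0.3]
gripper_width: 60.7
gripper_force: 0.0
```

Emit:
{"name": "step_arm", "arguments": {"plan": [0,0,0,0,0,0,0,0,0,0,0,0,0,0,0,0,0,0,0,0,0,0,0,0,0,0,0,0,0,0]}}

```text
time_s: 12.45
ee_pos: [652.7, -11.3, 59.5]
ee_rot: [180.0, -0.0, 90.3]
force: [0.4, 0.1, 0.5]
gripper_width: 44.3
gripper_force: 15.0
```

Emit:
{"name": "step_arm", "arguments": {"plan": [0,0,-0.5,0,0,0,0,0,-1.5,0,0,0,0,0,-2.5,0,0,0,0,0,-2.5,0,0,0,0,0,-2.0,0,0,0]}}

```text
time_s: 12.87
ee_pos: [652.9, -11.3, 151.4]
ee_rot: [179.9, -0.0, 90.3]
force: [0.4, 0.6, -0.5]
gripper_width: 44.3
gripper_force: 15.0
```

Emit:
{"name": "step_arm", "arguments": {"plan": [0.4,-1.7,0,0,0,0,0.9,-3.4,0,0,0,0,0.95,-3.5,0,0,0,0,0.95,-3.5,0,0,0,0,0.95,-3.5,0,0,0,0]}}

```text
time_s: 13.28
ee_pos: [494.5, 29.6, 149.6]
ee_rot: [-180.0, -0.0, 90.3]
force: [0.0, -0.2, -0.7]
gripper_width: 44.4
gripper_force: 15.0
```

Emit:
{"name": "step_arm", "arguments": {"plan": [0.45,-1.6,0,0,0,0,0,0,0,0,0,0,0,0,0,0,0,0,0,0,0,0,0,0]}}

```text
time_s: 13.62
ee_pos: [481.8, 33.7, 150.1]
ee_rot: [179.9, -0.0, 90.3]
force: [0.4, 0.2, 0.1]
gripper_width: 44.5
gripper_force: 15.0
```

Emit:
{"name": "step_arm", "arguments": {"plan": [0,0,1.0,0,0,0,0,0,1.5,0,0,0,0,0,1.5,0,0,0,0,0,0,0,0,0,0,0,0,0,0,0]}}

```text
time_s: 14.03
ee_pos: [481.1, 33.5, 109.0]
ee_rot: [-179.9, 0.0, 90.3]
force: [-0.0, -0.3, -1.4]
gripper_width: 44.2
gripper_force: 15.0
```

```bash
cat > look.py <<'E'
import sys
from h import *
c=grab('scene')['img'][110:350,210:450]; cv2.imwrite('pics/'+sys.argv[1],cv2.resize(c,(600,600),interpolation=cv2.INTER_CUBIC)[:,:,::-1]); print(sensors.state()['ee_pos'],sensors.state()['force'])
E
python3 look.py p5.png
```

```text
[481.56285995  33.54749851 109.71456687] [-0.16354826 -0.25767804 -0.38691879]
```

View pics/p5.png

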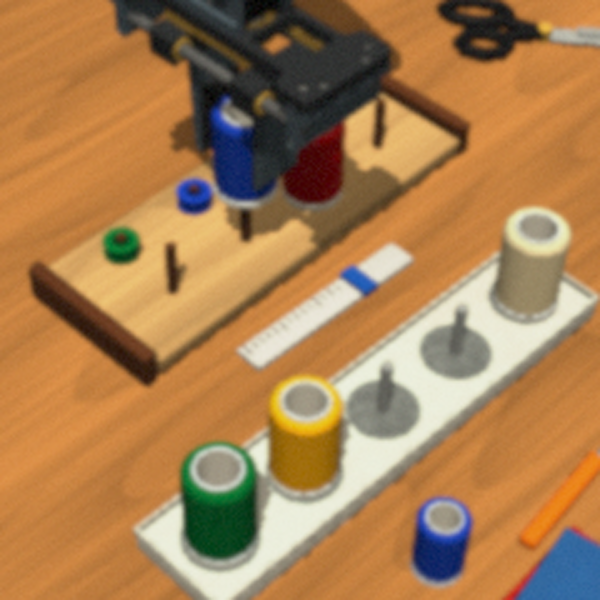

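Red stands upright on the board at (313,170). Blue is above its pin: spool bottom at (245,200), pin at (246,225). Lowering blue, then release.

Emit:
{"name": "step_arm", "arguments": {"plan": [0,0,1.0,0,0,0,0,0,1.0,0,0,0,0,0,1.0,0,0,0,0,0,1.0,0,0,0,0,0,0.5,0,0,0]}}

```text
time_s: 14.5
ee_pos: [481.2, 33.7, 64.6]
ee_rot: [179.9, -0.0, 90.3]
force: [-0.2, 0.3, -0.4]
gripper_width: 44.6
gripper_force: 15.0
```

Emit:
{"name": "step_arm", "arguments": {"plan": [0,0,0.2,0,0,0,0,0,0.2,0,0,0,0,0,0.1,0,0,0,0,0,0.1,0,0,0,0,0,0,0,0,0]}}

```text
time_s: 14.92
ee_pos: [481.0, 33.8, 59.5]
ee_rot: [179.9, -0.0, 90.3]
force: [-1.2, 0.4, 2.7]
gripper_width: 44.3
gripper_force: 15.0
```

Emit:
{"name": "step_arm", "arguments": {"plan": [0,0,0.05,0,0,0,0,0,0,0,0,0,0,0,0,0,0,0]}}

```text
time_s: 15.17
ee_pos: [481.0, 33.8, 59.5]
ee_rot: [179.9, -0.0, 90.3]
force: [-1.7, -0.6, 8.5]
gripper_width: 44.8
gripper_force: 15.0
```

Emit:
{"name": "step_arm", "arguments": {"plan": [0,0,0,0,0,0,0,0,0,0,0,0,0,0,0,0,0,0,0,0,0,0,0,0,0,0,0,0,0,0], "hand": 9.1}}

```text
time_s: 15.58
ee_pos: [480.3, 33.8, 57.9]
ee_rot: [-180.0, -0.0, 90.3]
force: [0.2, -0.1, -0.8]
gripper_width: 74.9
gripper_force: 0.0
```

Emit:
{"name": "step_arm", "arguments": {"plan": [0,0,-0.5,0,0,0,0,0,-1.5,0,0,0,0,0,-2.5,0,0,0,0,0,-2.5,0,0,0,0,0,-2.0,0,0,0]}}

```text
time_s: 16.0
ee_pos: [480.7, 33.8, 149.9]
ee_rot: [179.9, -0.0, 90.3]
force: [0.4, 0.3, 0.1]
gripper_width: 91.0
gripper_force: 0.0
```

Emit:
{"name": "step_arm", "arguments": {"plan": [-1.0,1.5,0,0,0,0,-2.0,3.0,0,0,0,0,-2.0,3.0,0,0,0,0,-2.0,3.0,0,0,0,0,-2.0,3.0,0,0,0,0]}}

```text
time_s: 16.42
ee_pos: [617.0, -56.4, 148.5]
ee_rot: [180.0, -0.0, 90.3]
force: [0.7, 0.1, -0.2]
gripper_width: 91.0
gripper_force: 0.0
```

Emit:
{"name": "step_arm", "arguments": {"plan": [-1.6,2.3,0,0,0,0,-0.9,1.3,0,0,0,0,0,0,0,0,0,0,0,0,0,0,0,0,0,0,0,0,0,0]}}

```text
time_s: 16.83
ee_pos: [651.0, -79.8, 147.8]
ee_rot: [-179.9, -0.0, 90.3]
force: [-0.5, 0.5, 0.4]
gripper_width: 91.2
gripper_force: 0.0
```

Emit:
{"name": "step_arm", "arguments": {"plan": [-0.05,0,1.5,0,0,0,0,0,2.2,0,0,0,0,0,2.2,0,0,0,0,0,1.5,0,0,0,0,0,1.2,0,0,0]}}

```text
time_s: 17.25
ee_pos: [650.2, -79.7, 61.0]
ee_rot: [-179.9, -0.0, 90.4]
force: [0.2, 0.2, -0.3]
gripper_width: 91.1
gripper_force: 0.0
```

Emit:
{"name": "step_arm", "arguments": {"plan": [0,0,0.2,0,0,0,0,0,0,0,0,0,0,0,0,0,0,0]}}

```text
time_s: 17.5
ee_pos: [652.4, -80.6, 61.1]
ee_rot: [179.9, 0.0, 90.3]
force: [0.4, -0.5, 1.6]
gripper_width: 91.2
gripper_force: 0.0
```

Emit:
{"name": "step_arm", "arguments": {"plan": [0,0,0,0,0,0,0,0,0,0,0,0,0,0,0,0,0,0,0,0,0,0,0,0,0,0,0,0,0,0], "hand": 3.0}}

```text
time_s: 17.92
ee_pos: [652.1, -80.9, 60.4]
ee_rot: [180.0, -0.0, 90.3]
force: [-0.7, 0.6, -0.7]
gripper_width: 60.6
gripper_force: 0.0
```

Emit:
{"name": "step_arm", "arguments": {"plan": [0,0,0,0,0,0,0,0,0,0,0,0,0,0,0,0,0,0,0,0,0,0,0,0,0,0,0,0,0,0]}}

```text
time_s: 18.33
ee_pos: [651.9, -80.8, 60.1]
ee_rot: [-180.0, -0.0, 90.3]
force: [-0.9, 0.7, 1.1]
gripper_width: 43.9
gripper_force: 15.0
```

Emit:
{"name": "step_arm", "arguments": {"plan": [0,0,-0.5,0,0,0,0,0,-1.5,0,0,0,0,0,-2.5,0,0,0,0,0,-2.5,0,0,0,0,0,-2.0,0,0,0]}}

```text
time_s: 18.75
ee_pos: [652.4, -80.8, 152.0]
ee_rot: [179.9, 0.0, 90.3]
force: [0.0, -0.6, -1.2]
gripper_width: 44.3
gripper_force: 15.0
```

Emit:
{"name": "step_arm", "arguments": {"plan": [1.3,-0.9,0,0,0,0,2.87,-1.95,0,0,0,0,2.87,-1.95,0,0,0,0,2.87,-1.95,0,0,0,0,2.87,-1.95,0,0,0,0]}}

```text
time_s: 19.17
ee_pos: [563.2, 47.5, 150.2]
ee_rot: [180.0, -0.0, 90.3]
force: [1.1, 0.7, -0.6]
gripper_width: 44.1
gripper_force: 15.0
```

Emit:
{"name": "step_arm", "arguments": {"plan": [2.87,-1.95,0,0,0,0,2.87,-1.95,0,0,0,0,2.87,-1.95,0,0,0,0,2.87,-1.95,0,0,0,0,1.29,-0.85,0,0,0,0]}}

```text
time_s: 19.58
ee_pos: [474.4, 176.2, 150.3]
ee_rot: [-179.9, -0.1, 90.4]
force: [-0.3, 0.4, -0.8]
gripper_width: 44.6
gripper_force: 15.0
```

Emit:
{"name": "step_arm", "arguments": {"plan": [0,0,0,0,0,0,0,0,0,0,0,0,0,0,0,0,0,0]}}

```text
time_s: 19.83
ee_pos: [477.7, 173.3, 150.3]
ee_rot: [179.9, 0.0, 90.3]
force: [-0.7, -0.6, -0.5]
gripper_width: 44.5
gripper_force: 15.0
```

Emit:
{"name": "step_arm", "arguments": {"plan": [0,0,1.0,0,0,0,0,0,1.5,0,0,0,0,0,1.5,0,0,0,0,0,0,0,0,0,0,0,0,0,0,0]}}

```text
time_s: 20.25
ee_pos: [477.0, 172.7, 109.0]
ee_rot: [-179.9, 0.0, 90.2]
force: [0.5, -0.2, -1.7]
gripper_width: 44.1
gripper_force: 15.0
```

```bash
python3 look.py p6.png
```

```text
[477.58410703 173.15004594 109.83697885] [-0.66429991 -0.24520429 -0.76242859]
```

View pics/p6.png

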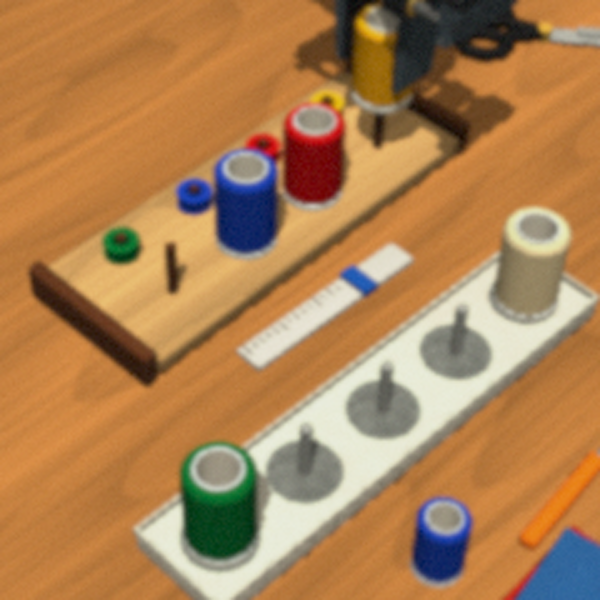

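Red and blue are seated. Yellow hangs above its pin: spool bottom at (382,105), pin at (378,130). That is within clearance, so I'll lower it.

Emit:
{"name": "step_arm", "arguments": {"plan": [-0.1,0,1.0,0,0,0,0,0,1.0,0,0,0,0,0,1.0,0,0,0,0,0,1.0,0,0,0,0,0,0.4,0,0,0]}}

```text
time_s: 20.72
ee_pos: [476.0, 172.4, 64.2]
ee_rot: [-179.8, 0.1, 90.3]
force: [0.2, 0.1, -1.0]
gripper_width: 44.3
gripper_force: 15.0
```

Emit:
{"name": "step_arm", "arguments": {"plan": [0,0,0.2,0,0,0,0,0,0.2,0,0,0,0,0,0.1,0,0,0,0,0,0.1,0,0,0,0,0,0,0,0,0]}}

```text
time_s: 21.13
ee_pos: [477.3, 172.8, 60.2]
ee_rot: [180.0, -0.0, 90.3]
force: [-0.3, -0.3, -1.1]
gripper_width: 44.4
gripper_force: 15.0
```

Emit:
{"name": "step_arm", "arguments": {"plan": [0,0,0.05,0,0,0,0,0,0,0,0,0,0,0,0,0,0,0]}}

```text
time_s: 21.38
ee_pos: [477.4, 172.8, 60.0]
ee_rot: [180.0, -0.0, 90.3]
force: [-0.1, -0.0, 2.0]
gripper_width: 44.4
gripper_force: 15.0
```

Emit:
{"name": "step_arm", "arguments": {"plan": [0,0,0,0,0,0,0,0,0,0,0,0,0,0,0,0,0,0,0,0,0,0,0,0,0,0,0,0,0,0], "hand": 9.1}}

```text
time_s: 21.8
ee_pos: [477.1, 172.7, 59.5]
ee_rot: [-180.0, -0.0, 90.3]
force: [0.7, -0.5, -0.2]
gripper_width: 74.7
gripper_force: 0.0
```

Emit:
{"name": "step_arm", "arguments": {"plan": [0,0,-0.5,0,0,0,0,0,-1.5,0,0,0,0,0,-2.5,0,0,0,0,0,-2.5,0,0,0,0,0,-2.0,0,0,0]}}

```text
time_s: 22.22
ee_pos: [477.4, 172.8, 151.5]
ee_rot: [179.9, -0.0, 90.3]
force: [0.3, -0.3, -0.4]
gripper_width: 90.9
gripper_force: 0.0
```

Emit:
{"name": "step_arm", "arguments": {"plan": [-1.2,0.6,0,0,0,0,-3.0,1.6,0,0,0,0,-3.0,1.6,0,0,0,0,-3.0,1.6,0,0,0,0,-3.0,1.6,0,0,0,0]}}

```text
time_s: 22.63
ee_pos: [548.3, 39.9, 150.1]
ee_rot: [180.0, -0.0, 90.3]
force: [-0.8, 0.2, 0.2]
gripper_width: 91.2
gripper_force: 0.0
```

Emit:
{"name": "step_arm", "arguments": {"plan": [-3.0,1.6,0,0,0,0,-3.0,1.6,0,0,0,0,-3.0,1.6,0,0,0,0,-3.0,1.6,0,0,0,0,-3.0,1.6,0,0,0,0]}}

```text
time_s: 23.05
ee_pos: [629.2, -110.1, 149.8]
ee_rot: [180.0, -0.0, 90.3]
force: [-0.0, -0.2, 0.1]
gripper_width: 90.9
gripper_force: 0.0
```

Emit:
{"name": "step_arm", "arguments": {"plan": [-3.0,1.6,0,0,0,0,-1.2,0.5,0,0,0,0,0,0,0,0,0,0,0,0,0,0,0,0,0,0,0,0,0,0]}}

```text
time_s: 23.47
ee_pos: [649.1, -149.1, 149.5]
ee_rot: [-179.9, -0.1, 90.3]
force: [0.5, 0.7, -0.4]
gripper_width: 91.2
gripper_force: 0.0
```

Emit:
{"name": "step_arm", "arguments": {"plan": [-0.1,0.05,1.5,0,0,0,0,0,2.2,0,0,0,0,0,2.2,0,0,0,0,0,1.5,0,0,0,0,0,1.3,0,0,0]}}

```text
time_s: 23.88
ee_pos: [649.1, -149.2, 61.5]
ee_rot: [-179.9, -0.1, 90.4]
force: [0.0, 0.3, -0.4]
gripper_width: 91.0
gripper_force: 0.0
```

Emit:
{"name": "step_arm", "arguments": {"plan": [0,0,0.3,0,0,0,0,0,0,0,0,0,0,0,0,0,0,0]}}

```text
time_s: 24.13
ee_pos: [650.6, -150.4, 60.5]
ee_rot: [179.9, 0.0, 90.4]
force: [-0.3, 0.8, 0.0]
gripper_width: 91.0
gripper_force: 0.0
```

Emit:
{"name": "step_arm", "arguments": {"plan": [0,0,0,0,0,0,0,0,0,0,0,0,0,0,0,0,0,0,0,0,0,0,0,0,0,0,0,0,0,0], "hand": 3.0}}

```text
time_s: 24.55
ee_pos: [650.5, -151.4, 59.9]
ee_rot: [180.0, 0.0, 90.3]
force: [0.4, 0.6, 0.2]
gripper_width: 60.9
gripper_force: 0.0
```

Emit:
{"name": "step_arm", "arguments": {"plan": [0,0,0,0,0,0,0,0,0,0,0,0,0,0,0,0,0,0,0,0,0,0,0,0,0,0,0,0,0,0]}}

```text
time_s: 24.97
ee_pos: [650.4, -151.4, 59.6]
ee_rot: [180.0, -0.0, 90.3]
force: [0.2, -1.0, 0.5]
gripper_width: 44.7
gripper_force: 15.0
```

Emit:
{"name": "step_arm", "arguments": {"plan": [0,0,-0.5,0,0,0,0,0,-1.5,0,0,0,0,0,-2.5,0,0,0,0,0,-2.5,0,0,0,0,0,-2.0,0,0,0]}}

```text
time_s: 25.38
ee_pos: [650.7, -151.4, 151.5]
ee_rot: [179.9, 0.0, 90.3]
force: [0.7, -0.8, -0.7]
gripper_width: 44.4
gripper_force: 15.0
```

Emit:
{"name": "step_arm", "arguments": {"plan": [1.2,-1.7,0,0,0,0,1.9,-2.7,0,0,0,0,1.9,-2.7,0,0,0,0,1.9,-2.7,0,0,0,0,1.9,-2.7,0,0,0,0]}}

```text
time_s: 25.8
ee_pos: [523.4, -63.3, 149.7]
ee_rot: [180.0, -0.0, 90.3]
force: [1.1, 0.3, -0.3]
gripper_width: 44.4
gripper_force: 15.0
```

Emit:
{"name": "step_arm", "arguments": {"plan": [1.9,-2.7,0,0,0,0,0.92,-1.42,0,0,0,0,0,0,0,0,0,0,0,0,0,0,0,0,0,0,0,0,0,0]}}

```text
time_s: 26.22
ee_pos: [484.8, -36.4, 150.1]
ee_rot: [179.9, 0.0, 90.3]
force: [-0.0, -0.2, -0.0]
gripper_width: 44.6
gripper_force: 15.0
```

Emit:
{"name": "step_arm", "arguments": {"plan": [0,0,1.0,0,0,0,0,0,1.5,0,0,0,0,0,1.5,0,0,0,0,0,0,0,0,0,0,0,0,0,0,0]}}

```text
time_s: 26.63
ee_pos: [483.5, -36.4, 108.4]
ee_rot: [-179.9, -0.0, 90.3]
force: [0.4, -0.2, 0.1]
gripper_width: 44.8
gripper_force: 15.0
```

```bash
python3 look.py p7.png
```

```text
[484.12612013 -36.41209612 109.23209283] [ 0.393157    0.10065322 -0.03972656]
```

View pics/p7.png

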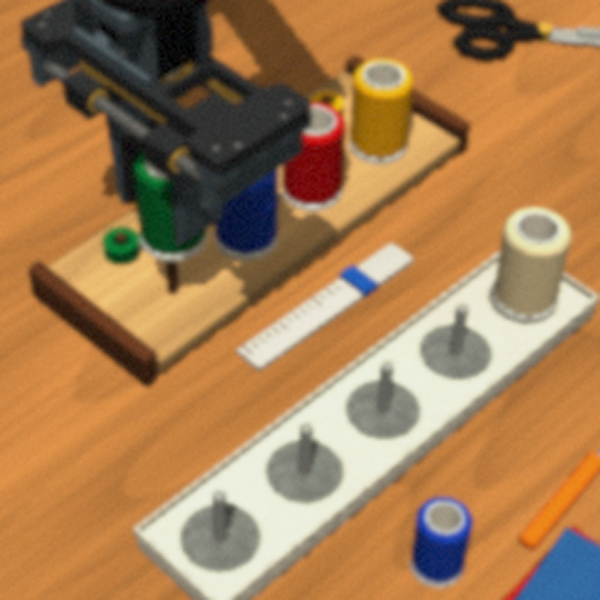

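Yellow, red and blue are seated. Green is centred over the last pin: spool bottom at (173,250), pin at (173,275). Lowering.

Emit:
{"name": "step_arm", "arguments": {"plan": [0,0,1.0,0,0,0,0,0,1.0,0,0,0,0,0,1.0,0,0,0,0,0,1.0,0,0,0,0,0,0.4,0,0,0]}}

```text
time_s: 27.1
ee_pos: [483.9, -36.2, 65.3]
ee_rot: [180.0, -0.0, 90.3]
force: [-0.2, 0.2, -0.2]
gripper_width: 44.6
gripper_force: 15.0
```

Emit:
{"name": "step_arm", "arguments": {"plan": [0,0,0.2,0,0,0,0,0,0.2,0,0,0,0,0,0.1,0,0,0,0,0,0.05,0,0,0,0,0,0,0,0,0]}}

```text
time_s: 27.52
ee_pos: [483.8, -36.0, 60.4]
ee_rot: [180.0, -0.0, 90.3]
force: [-0.2, 0.2, -1.7]
gripper_width: 44.7
gripper_force: 15.0
```

Emit:
{"name": "step_arm", "arguments": {"plan": [0,0,0.05,0,0,0,0,0,0,0,0,0,0,0,0,0,0,0]}}

```text
time_s: 27.77
ee_pos: [483.6, -36.0, 59.7]
ee_rot: [180.0, -0.0, 90.3]
force: [0.6, -0.3, 0.2]
gripper_width: 44.6
gripper_force: 15.0
```

Emit:
{"name": "step_arm", "arguments": {"plan": [0,0,0.08,0,0,0,0,0,0,0,0,0,0,0,0,0,0,0]}}

```text
time_s: 28.02
ee_pos: [483.7, -36.0, 59.5]
ee_rot: [180.0, -0.0, 90.3]
force: [-1.4, -0.1, 5.1]
gripper_width: 44.6
gripper_force: 15.0
```

Emit:
{"name": "step_arm", "arguments": {"plan": [0,0,0,0,0,0,0,0,0,0,0,0,0,0,0,0,0,0,0,0,0,0,0,0,0,0,0,0,0,0], "hand": 9.1}}

```text
time_s: 28.43
ee_pos: [483.5, -36.0, 58.6]
ee_rot: [-180.0, -0.0, 90.3]
force: [-0.4, 0.3, 0.4]
gripper_width: 74.7
gripper_force: 0.0
```

Emit:
{"name": "step_arm", "arguments": {"plan": [0,0,-0.5,0,0,0,0,0,-1.5,0,0,0,0,0,-2.5,0,0,0,0,0,-2.5,0,0,0,0,0,-2.5,0,0,0]}}

```text
time_s: 28.85
ee_pos: [483.3, -36.0, 155.0]
ee_rot: [-180.0, -0.0, 90.3]
force: [0.7, 0.2, 0.1]
gripper_width: 91.0
gripper_force: 0.0
```

Emit:
{"name": "step_arm", "arguments": {"plan": [-1.5,0,-1,0,0,0,-3,0,-1,0,0,0,-3,0,-1,0,0,0,-3,0,-1,0,0,0,-3,0,-1,0,0,0]}}

```text
time_s: 29.27
ee_pos: [484.0, -172.2, 204.7]
ee_rot: [180.0, 0.0, 90.3]
force: [0.7, -0.1, 0.3]
gripper_width: 91.0
gripper_force: 0.0
```

Emit:
{"name": "step_arm", "arguments": {"plan": [-3,0,0,0,0,0,-1.5,0,0,0,0,0,0,0,0,0,0,0,0,0,0,0,0,0,0,0,0,0,0,0]}}

```text
time_s: 29.68
ee_pos: [484.3, -215.3, 203.7]
ee_rot: [-180.0, -0.1, 90.3]
force: [0.8, 0.7, 0.7]
gripper_width: 90.5
gripper_force: 0.0
```

```bash
python3 look.py p8.png
```

```text
[ 484.33040471 -214.96233688  203.63965845] [0.1504033  0.29304968 0.57299396]
```

View pics/p8.png

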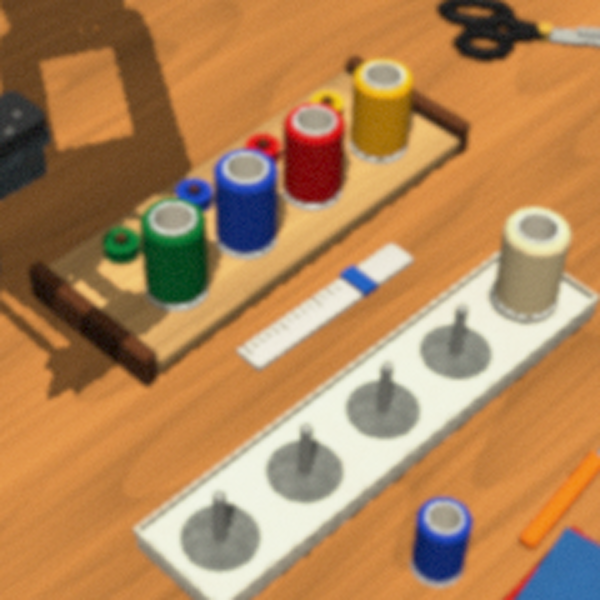

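All four spools stand upright behind bobbins of their own colour: green (175,255), blue (246,205), red (314,155), yellow (381,110). Ivory is still in the tray (531,260) and the gripper is clear.

```bash
python3 -c "from workcell import env; print(env.job_done())"
```

```text
the job is handed in; nothing more can be done
None
```

The job is handed in: each of the four coloured spools was lowered onto the pin behind the bobbin of its own colour, the ivory spool is still on its pin in the tray, and the arm had moved clear at about 30 s of the 99 s allowed.

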